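# Clear the shaker and hold the tilt-out bin open

### The job

Someone is about to scrape the counter into the small tilt-out bin, but the glass shaker stands in the way of its front: first, with the bin still shut, move the shaker to the broken pizza stone and gently stand it there upright, and let go of it. Then take the bin's black bar, tilt the bin out by 30 degrees against its closing spring and finish while still holding it there; the program ends with the gripper on the bin, not letting go. Do not disturb the red scraper, the spatula or the jar.

Things in the scene. Friction and masses are not known exactly. Their poses are not given: they have to be found in the camera images.
- bin_unit: Fixed oak housing of the tilt-out bin, 170 deep (x) x 290 wide (y) x 215 mm high. Origin on the counter, under the middle of its front face; the front faces the unit's -x, z is up. It stands to the robot's right with its front roughly to the robot's left (world +y); place and yaw vary.
- bin (a joint): Tilt of the stainless bin in the housing, rad: 0 shut (front panel upright), grows as its top tilts out toward the unit's -x; 30 degrees = 0.524; stop at 0.9. A spring always pulls it shut: about 5 N at the bar when shut, 6 N at 30 degrees; let go, it snaps shut. Front panel 252 mm wide, top 203 mm above the counter when shut.
- bin_hinge (a point): Middle of the bin's hinge axis (level, along the unit's y): at the unit's front face, 20 mm above the counter. Does not move.
- bin_bar (a point): Middle of the bin's black grab bar: 12 mm thick, 150 mm long, level, along the unit's y; moves with the bin. Shut: 55 mm in front of the panel face (49 mm gap), 220 mm above the counter, free above. Arms at its two ends run back and down to the panel. At 30 degrees: 148 mm in front of and 146 mm above the hinge axis. It may turn between the fingers.
- shaker: Frosted pale glass shaker with a steel twist cap, upright cylinder, diameter 56 mm (cap 52 mm, its dark ring 57 mm), 170 mm high overall, glass up to 150 mm, 0.2 to 0.4 kg. Origin at the centre of its foot, z up. Starts standing 140 to 165 mm in front of the bin's face, where the opening bar and hand would hit it.
- stone: Piece of a round tan ceramic pizza stone lying flat, 12 mm thick, 0.9 kg, loose: a disc of radius 110 mm with one straight broken edge, 60 mm from the disc's centre on its +x side. Origin at the disc's centre on the underside, z up.
- scraper: Red plastic bench scraper lying flat, 150 (x) x 110 (y) mm, 4 mm thick with an 18 mm high ridge along its +y edge. Origin at its middle, underside. Leave alone.
- spatula: Bamboo spatula lying flat, 290 mm long along x, blade 60 mm wide at +x, 7 mm thick. Origin on its underside, 150 mm from the handle's end. Leave alone.
- jar: Closed amber glass jar, diameter 64 mm, 80 mm high, upright. Origin at the centre of its foot. Leave alone.
There are look-alikes about, which are no part of the job. Of the things that look like the shaker, the largest one is meant.

How it is judged:
By the outcome, as a careful person would: the job done as asked, in the order asked, and still so for the second after the job is handed in, while the arm keeps its last pose, push and grip.
It also fails if it takes over 66 s, if anything falls off the work surface, if the arm or the gripper's body presses on something with over 40 N, if the wrist force passes 120 N, or if a joint passes its speed limit or range.

### The arm

A 6-joint arm with a two-finger parallel gripper is mounted at the origin on the work surface. World frame = base frame: x ahead of the robot, y to its left, z up, the work surface at z = 0. Lengths are in mm, angles in rad, forces in N, time in s.
With the tool pointing down it reaches from about 350 to 975 mm from the base axis. Payload 7.1 kg.
Tool frame: the origin (TCP) lies between the finger pads; the fingertips stand 19 mm ahead of it and the grasp point (between the pads) is the TCP; z points along the fingers, y is the line along which they close (so a half turn about z gives the same grasp; the last joint's range is limited). The gripper opens to 88 mm and grips with 3 to 60 N. Pads are 20 mm wide; open, the fingers measure 115 mm over their backs; the gripper's body (75 mm by 178 mm) begins 61 mm behind the grasp point.
Start: joints at [-1.312, 0.423, 1.63, -0, 1.089, -0.019], TCP at [171.419, -601.016, 241.675] pointing down, gripper open.
Joint ranges: [-3, 3], [-0.9, 2.11], [0.09, 2.58], [-1.31, 4.45], [0.11, 2.69], [-2.54, 2.54]. Speed limits (rad/s): [2.39, 2.39, 3.01, 3.14, 3.14, 3.14].

### API

Orientations are given as a rotation vector (axis times angle).
In Python, from workcell import ctrl gives the robot as it stands.
- The arm moves only by the tool arm_command, never from a script. Its argument "series" is a list of rows, each an object with "linear": the shift along the tool's x, y, z in m, a list of three; "turn": the turn about the tool's z in rad. A call has 1 to 10 rows; each row shifts and turns the commanded pose from where the row before left it, along the tool's axes as they then stand; what a row does not reach is not made up. A row lasts 1/10 s, in which the tool goes at most 50 mm and 8.59 degrees, less where a joint would pass 70% of its speed; a pose out of reach is approached as far as the arm can. A call with a gripper value outside its range is refused whole. "jaw" is the opening, from -1 (shut) to 1 (fully open), set as the call begins (left out, the last holds). The fingers move at their own pace and stop on an object; the grip force is fixed at half the most. Time passes only in rows, so rows that do not move let the fingers close. It gives the time, the measured TCP pose, the force, the opening and the grip force at its end, in the units of the state.
- ctrl.get_obs(): the state, without advancing time (a new reading comes with each control period).
- ctrl.get_image(name): name is "side" or "top" or "wrist"; returns a dict with "frame" (480x640x3 uint8, blue, green, red), "fx", "fy", "cx", "cy" (pixels), "k1" (the pictures are not rectified: a ray, as slopes to the right and down, at radius r is drawn at 1 + k1 r^2 times it, then the intrinsics apply), "rvec" (rotation vector, rad) and "tvec" (3), from world to camera coordinates, as OpenCV has them. Camera axes: x right, y down, z forward; pixel columns grow to the right and rows downward; lengths in mm; the calibration is good to about 2 mm. A picture is of the moment at which its call begins. There is no depth.
- ctrl.close_job(): hands the job in; it is judged then, once.
The state is a dict: "t": time; "qpos": joint angles; "qvel": joint speeds; "joint_torque": joint torques, N m; "ee_pos": TCP position; "orientation": TCP orientation; "ft_force": force on the tool from outside, world axes, zero at the start; "moment": the same for the moment, N m; "width": finger opening in mm; "grasp_force": force on a finger pad.
Only numpy, scipy, OpenCV 4.12 (cv2) and the standard library are available. Lean on these libraries where they do the work, as an engineer would, in place of code of your own. Each camera call takes 0.05 s, during which the arm holds its last target. There are 200 camera calls.

## Working session

There is one attempt and no reset: what is moved stays moved. The work goes in short steps, Python scripts to look and compute and a tool call to move; the robot and the scene stay as the last step left them, time stands still between calls to the robot, and variables do not carry over. Pictures are saved under pics/ and viewed, at most 10 in all, crops included, and the job is handed in when it is done.

Besides the shell and the picture viewer there is one more tool, called after "Request:" as name(argument=value, ...) on one line, values as JSON. arm_command: Moves the arm, as the interface text tells. Its arguments: {"type":"object","properties":{"series":{"type":"array"},"jaw":{"type":"number"}},"required":["series"]}

```bash
mkdir -p pics
cat > h.py <<'E'
import numpy as np, cv2
from workcell import ctrl
from scipy.spatial.transform import Rotation as R
def grab(n,f=None):
    d=ctrl.get_image(n)
    if f: cv2.imwrite('pics/'+f,d['frame'])
    return d
def ray(d,u,v):
    K=np.array([[d['fx'],0,d['cx']],[0,d['fy'],d['cy']],[0,0,1.]])
    p=cv2.undistortPoints(np.array([[[u,v]]],float),K,np.array([d['k1'],0,0,0,0.]))[0,0]
    # k1 per docs: distorted = p(1+k1 r^2)
    M=R.from_rotvec(np.ravel(d['rvec'])).as_matrix(); t=np.ravel(d['tvec'])
    return -M.T@t, M.T@np.array([p[0],p[1],1.])
def onz(d,u,v,z):
    o,r=ray(d,u,v); return o+r*(z-o[2])/r[2]
def proj(d,P):
    K=np.array([[d['fx'],0,d['cx']],[0,d['fy'],d['cy']],[0,0,1.]])
    return cv2.projectPoints(np.array(P,float).reshape(-1,1,3),np.ravel(d['rvec']),np.ravel(d['tvec']),K,np.array([d['k1'],0,0,0,0.]))[0].reshape(-1,2)
def tri(d1,a,d2,b):
    o1,r1=ray(d1,*a);o2,r2=ray(d2,*b)
    s=np.linalg.lstsq(np.c_[r1,-r2],o2-o1,rcond=None)[0]
    p,q=o1+s[0]*r1,o2+s[1]*r2
    return (p+q)/2,np.linalg.norm(p-q)
E
python3 - <<'E'
from h import *
for n in ['top','side']:
    d=grab(n,n+'0.png'); print(n,ray(d,320,240))
o=ctrl.get_obs(); print(o['t'],o['ee_pos'],o['orientation'],o['width'])
E
```

```text
top (array([ 455.05004935,  100.6854567 , 1314.33959811]), array([ 0.11310033,  0.00671295, -0.99364806]))
side (array([272.67963445, 823.43142572, 919.65533401]), array([ 0.25773218, -0.67186827, -0.69461224]))
0.1 [ 171.29360163 -600.58531136  241.00743058] [-3.11002716e+00 -4.34770598e-01  3.11446115e-04] 87.47702774445305
```

View pics/top0.png

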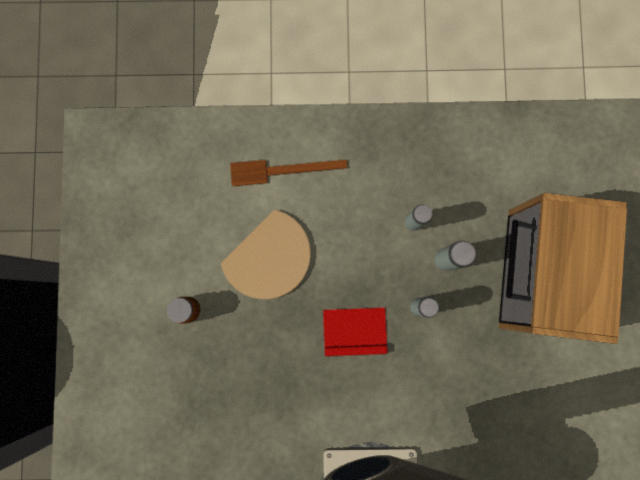

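View pics/side0.png

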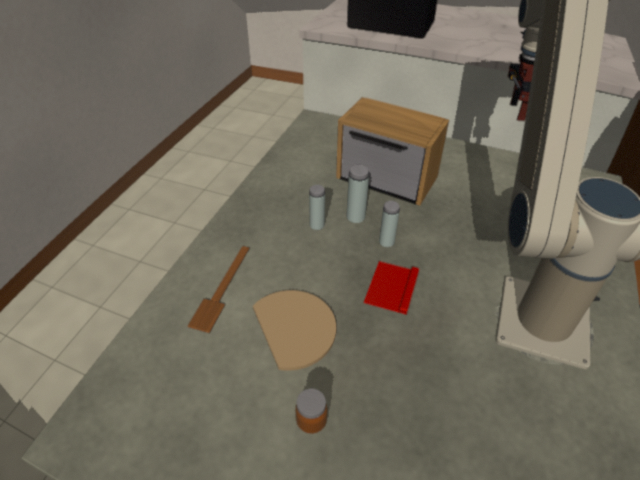

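The top view shows three shaker-like things: caps at (422,214), (462,254) and (428,307). The middle one looks tallest and widest (side view (358,195)) and stands in front of the bin. The bin is at (565,265), its bar at about (513,262), the stone at (270,255), scraper (355,332), spatula (290,170) and jar (183,310). I'll measure these and confirm the shaker in a crop.

Run:
```python
from h import *
T=grab('top');S=grab('side')
# caps: top/side pixel of cap tops
for a,b in [((423,213),(317,189)),((463,253),(359,172)),((429,307),(391,208))]:
    print('cap',tri(T,a,S,b), onz(T,*a,170))
# stone
h=cv2.cvtColor(T['frame'],cv2.COLOR_BGR2HSV)
m=cv2.inRange(h,(8,60,120),(22,160,255)); m[:,:205]=0;m[:,330:]=0;m[:200]=0;m[320:]=0
c=max(cv2.findContours(m,cv2.RETR_EXTERNAL,cv2.CHAIN_APPROX_NONE)[0],key=cv2.contourArea)[:,0]
P=np.array([onz(T,u,v,12)[:2] for u,v in c])
# circle fit robustly: exclude straight edge points iteratively
A=np.c_[2*P,np.ones(len(P))];w=np.ones(len(P),bool)
for i in range(15):
    s=np.linalg.lstsq(A[w],(P[w]**2).sum(1),rcond=None)[0];C=s[:2];r=np.sqrt(s[2]+C@C)
    w=abs(np.linalg.norm(P-C,axis=1)-r)<max(4,20-2*i)
e=P[np.linalg.norm(P-C,axis=1)<r-10]; n=e.mean(0)-C
print('stone',C,r,'edge',n,np.linalg.norm(n),w.sum(),len(P),'centroid',P.mean(0))
# dark bar mask
g=T['frame'].max(2); 
crop=cv2.resize(T['frame'][180:350,390:640],None,fx=3,fy=3,interpolation=cv2.INTER_CUBIC)
crop2=cv2.resize(S['frame'][90:260,290:460],None,fx=3,fy=3,interpolation=cv2.INTER_CUBIC)
cv2.imwrite('pics/c1.png',crop)
cv2.imwrite('pics/c2.png',crop2)
# jar, scraper, spatula 
print('jar',onz(T,180,310,80),'scr',[onz(T,*p,4) for p in [(323,310),(386,355)]])
```

```text
cap (array([ 645.42087283, -120.84245688,  132.41754174]), np.float64(1.694332345121567)) [ 640.16095234 -113.57419582  170.        ]
cap (array([ 552.4296674 , -197.91142427,  161.92773029]), np.float64(1.908080990431317)) [ 552.66581746 -195.58623308  170.        ]
cap (array([ 438.68295142, -128.4828112 ,  122.85157365]), np.float64(0.32691389870571164)) [ 439.483785   -119.37887435  170.        ]
stone [573.07042842 245.89993973] 110.1290782189369 edge [39.83779507 45.07213203] 60.15435979270419 177 238 centroid [561.38222488 235.34402879]
jar [439.9427936  430.52789118  80.        ] scr [array([433.7146766 , 104.79191028,   4.        ]), array([324.5322456 , -44.45161529,   4.        ])]
```

View pics/c1.png

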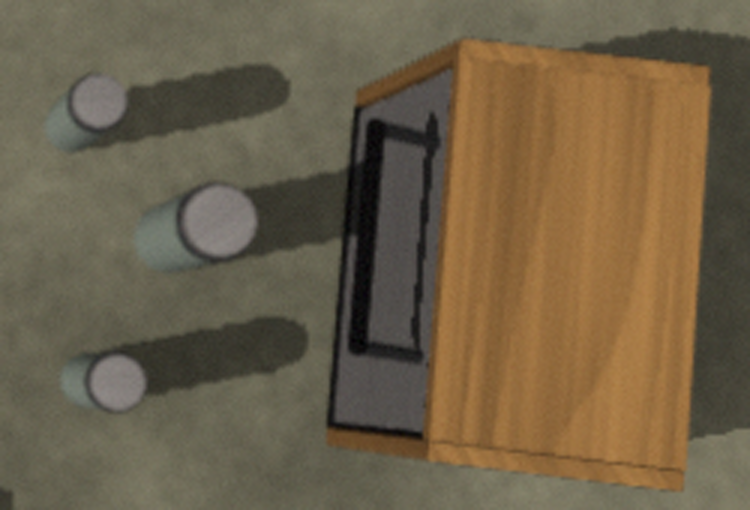

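View pics/c2.png

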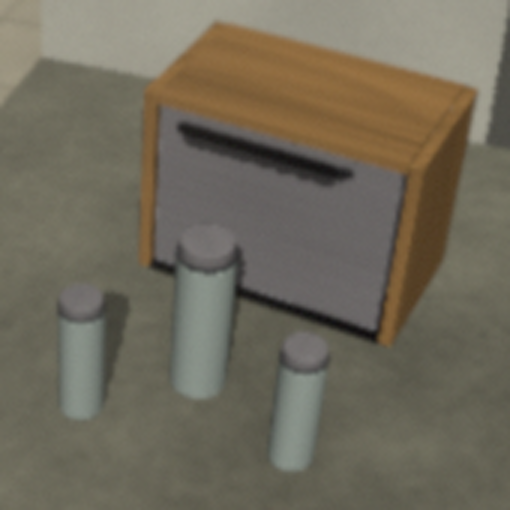

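The crops confirm it: the middle object (top (462.7,253.3)) is tallest, about 165 mm against 132 and 123 mm for its neighbours, and widest, so it is the shaker at about (552,-196). The bar runs from (515,222) to (509,296) in the top view. Next I work out the bin geometry and the moves.

Run:
```python
from h import *
T=grab('top');S=grab('side')
b=[onz(T,*p,226) for p in [(515.3,221.7),(509.3,296)]]
bs=[onz(S,*p,224) for p in [(350.5,132.5),(406.5,147.5)]]
r=[onz(T,*p,215) for p in [(543.7,194.5),(533,332.5)]]
rb=[onz(T,*p,215) for p in [(626,202),(618,342)]]
for n,(p,q) in dict(bar=b,barS=bs,roofF=r,roofB=rb).items():
    v=p-q; print(n,p.round(),q.round(),'mid',((p+q)/2).round(1),'len',np.linalg.norm(v).round(1),'dir',np.degrees(np.arctan2(v[1],v[0])).round(2))
o=ctrl.get_obs();M=R.from_rotvec(o['orientation']).as_matrix();print(M.round(3),o['qpos'])
tgt=np.array([552.5,-196,300]);print('tool delta',M.T@(tgt-o['ee_pos']))
# cap top circle
g=cv2.cvtColor(T['frame'],cv2.COLOR_BGR2GRAY)[235:275,440:485]
```

```text
bar [ 610. -290.  226.] [ 460. -270.  226.] mid [ 535.  -279.7  226. ] len 151.5 dir -7.45
barS [ 608. -286.  224.] [ 444. -270.  224.] mid [ 526.  -278.2  224. ] len 165.7 dir -5.75
roofF [ 667. -354.  215.] [ 386. -317.  215.] mid [ 526.8 -335.8  215. ] len 283.4 dir -7.55
roofB [ 649. -521.  215.] [ 366. -485.  215.] mid [ 507.1 -502.7  215. ] len 285.4 dir -7.28
[[ 0.962  0.274 -0.   ]
 [ 0.274 -0.962  0.   ]
 [ 0.    -0.    -1.   ]] [-1.31203316e+00  4.23364322e-01  1.63011252e+00 -1.15346268e-06
  1.08858961e+00 -1.90251382e-02]
tool delta [ 477.55850382 -284.8735888   -58.43495701]
```

Request:
arm_command(series=[{"linear": [0,0,-0.03],"turn": 0},{"linear": [0,0,-0.03],"turn": 0},{"linear": [0,0,-0.03],"turn": 0},{"linear": [0,0,-0.03],"turn": 0},{"linear": [0.024,-0.0142,0],"turn": 0},{"linear": [0.024,-0.0142,0],"turn": 0},{"linear": [0.024,-0.0142,0],"turn": 0},{"linear": [0.024,-0.0142,0],"turn": 0},{"linear": [0.024,-0.0142,0],"turn": 0},{"linear": [0.024,-0.0142,0],"turn": 0}], jaw=1)

```text
t: 1.3
ee_pos: [287.2, -478.6, 361.7]
orientation: [3.111, 0.435, 0.0]
ft_force: [0.1, 0.6, -0.0]
width: 87.7
grasp_force: 0.0
```

Request:
arm_command(series=[{"linear": [0.024,-0.0142,0],"turn": 0},{"linear": [0.024,-0.0142,0],"turn": 0},{"linear": [0.024,-0.0142,0],"turn": 0},{"linear": [0.024,-0.0142,0],"turn": 0},{"linear": [0.024,-0.0142,0],"turn": 0},{"linear": [0.024,-0.0142,0],"turn": 0},{"linear": [0.024,-0.0142,0],"turn": 0},{"linear": [0.024,-0.0142,0],"turn": 0},{"linear": [0.024,-0.0142,0],"turn": 0},{"linear": [0.024,-0.0142,0],"turn": 0}])

```text
t: 2.3
ee_pos: [479.0, -276.3, 361.7]
orientation: [3.111, 0.435, 0.0]
ft_force: [-0.1, -0.2, -0.5]
width: 88.0
grasp_force: 0.0
```

Request:
arm_command(series=[{"linear": [0.024,-0.0142,0],"turn": 0},{"linear": [0.024,-0.0142,0],"turn": 0},{"linear": [0,0,0],"turn": -0.1455},{"linear": [0,0,0],"turn": -0.1455},{"linear": [0,0,0],"turn": -0.1455},{"linear": [0,0,0],"turn": -0.1455},{"linear": [0,0,0],"turn": -0.1455},{"linear": [0,0,0],"turn": -0.1455},{"linear": [0,0,0],"turn": -0.1455},{"linear": [0,0,0],"turn": -0.1455}])

```text
t: 3.3
ee_pos: [516.7, -236.7, 361.6]
orientation: [-2.354, -2.081, 0.0]
ft_force: [-0.1, 0.2, 0.7]
width: 87.7
grasp_force: 0.0
```

Run:
```python
from h import *
W=grab('wrist','w1.png')
o=ctrl.get_obs();M=R.from_rotvec(o['orientation']).as_matrix();print(o['ee_pos'],M.round(3),o['qpos'].round(3) if hasattr(o['qpos'],'round') else o['qpos'])
print('pred cap, foot, bar ends',proj(W,[[552.5,-196,170],[552.5,-196,0],[610,-290,220],[460,-270,220]]).round(0))
print('cam',ray(W,320,240))
```

```text
[ 516.64427782 -236.71211414  361.61968784] [[ 0.115  0.993 -0.   ]
 [ 0.993 -0.115  0.   ]
 [ 0.    -0.    -1.   ]] [-0.451  0.222  1.631 -0.     1.289 -0.335]
pred cap, foot, bar ends [[349. 180.]
 [339. 168.]
 [425. 280.]
 [262. 279.]]
cam (array([ 527.93083342, -157.52140179,  503.81094084]), array([-0.0334001 , -0.27798376, -0.96005944]))
```

View pics/w1.png

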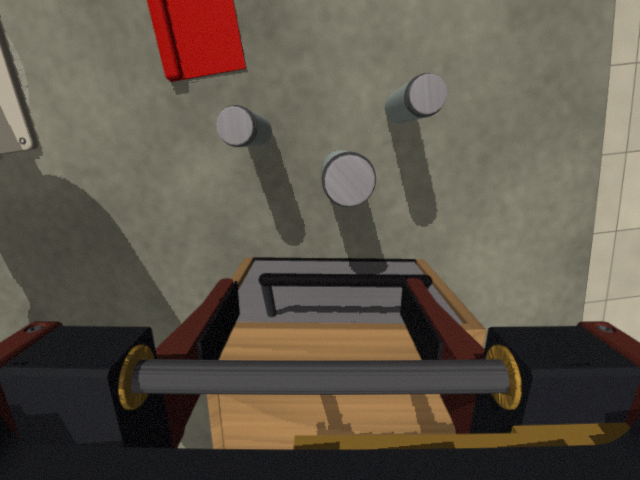

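The cap is at (349,179) against a predicted (349,180), and the bar ends are within 3 px, so I go down to grasp.

Request:
arm_command(series=[{"linear": [0.0223,0.0155,0],"turn": 0},{"linear": [0.0222,0.0155,0],"turn": 0},{"linear": [0,0,0.03],"turn": 0},{"linear": [0,0,0.03],"turn": 0},{"linear": [0,0,0.03],"turn": 0},{"linear": [0,0,0.03],"turn": 0},{"linear": [0,0,0.03],"turn": 0},{"linear": [0,0,0.03],"turn": 0},{"linear": [0,0,0.03],"turn": 0},{"linear": [0,0,0.03],"turn": 0}])

```text
t: 4.35
ee_pos: [553.3, -196.6, 120.6]
orientation: [2.363, 2.07, 0.0]
ft_force: [0.5, 1.6, -0.1]
width: 87.7
grasp_force: 0.0
```

Request:
arm_command(series=[{"linear": [0,0,0],"turn": 0},{"linear": [0,0,0],"turn": 0},{"linear": [0,0,0],"turn": 0},{"linear": [0,0,0],"turn": 0},{"linear": [0,0,0],"turn": 0},{"linear": [0,0,0],"turn": 0},{"linear": [0,0,0],"turn": 0},{"linear": [0,0,0],"turn": 0}], jaw=-1)

```text
t: 5.15
ee_pos: [554.1, -197.0, 123.2]
orientation: [2.359, 2.072, 0.002]
ft_force: [-1.5, 0.2, 6.8]
width: 55.9
grasp_force: 29.9
```

Request:
arm_command(series=[{"linear": [0,0,-0.01],"turn": 0},{"linear": [0,0,-0.02],"turn": 0},{"linear": [0,0,-0.025],"turn": 0},{"linear": [0,0,-0.025],"turn": 0},{"linear": [0,0,-0.025],"turn": 0},{"linear": [0,0,-0.025],"turn": 0},{"linear": [0,0,-0.025],"turn": 0},{"linear": [0,0,-0.02],"turn": 0},{"linear": [0,0,-0.01],"turn": 0},{"linear": [0,0,0],"turn": 0}])

```text
t: 6.15
ee_pos: [553.6, -196.7, 308.2]
orientation: [2.358, 2.072, 0.002]
ft_force: [-0.1, 0.0, -3.1]
width: 56.2
grasp_force: 29.9
```

Request:
arm_command(series=[{"linear": [0.015,-0.0015,0],"turn": 0},{"linear": [0.025,-0.0025,0],"turn": 0},{"linear": [0.025,-0.0025,0],"turn": 0},{"linear": [0.025,-0.0025,0],"turn": 0},{"linear": [0.025,-0.0025,0],"turn": 0},{"linear": [0.025,-0.0025,0],"turn": 0},{"linear": [0.025,-0.0025,0],"turn": 0},{"linear": [0.025,-0.0025,0],"turn": 0},{"linear": [0.025,-0.0025,0],"turn": 0},{"linear": [0.025,-0.0025,0],"turn": 0}])

```text
t: 7.15
ee_pos: [559.0, 46.3, 305.0]
orientation: [-2.358, -2.073, 0.004]
ft_force: [0.4, -0.7, -2.9]
width: 55.4
grasp_force: 29.9
```

Request:
arm_command(series=[{"linear": [0.025,-0.0025,0],"turn": 0},{"linear": [0.025,-0.0025,0],"turn": 0},{"linear": [0.025,-0.0025,0],"turn": 0},{"linear": [0.025,-0.0025,0],"turn": 0},{"linear": [0.025,-0.0025,0],"turn": 0},{"linear": [0.025,-0.0025,0],"turn": 0},{"linear": [0.025,-0.0025,0],"turn": 0},{"linear": [0.016,-0.0015,0],"turn": 0},{"linear": [0,0,0],"turn": 0},{"linear": [0,0,0],"turn": 0}])

```text
t: 8.15
ee_pos: [565.4, 236.3, 305.7]
orientation: [-2.359, -2.075, 0.003]
ft_force: [-0.3, -0.3, -3.8]
width: 56.0
grasp_force: 29.9
```

Run:
```python
from h import *
S=grab('side','s1.png')
o=ctrl.get_obs();print(o['ee_pos'],o['ft_force'],o['width'])
```

```text
[565.52339826 235.83452613 306.00501898] [ 0.16013033  0.10438865 -3.24493715] 56.04422196506136
```

View pics/s1.png

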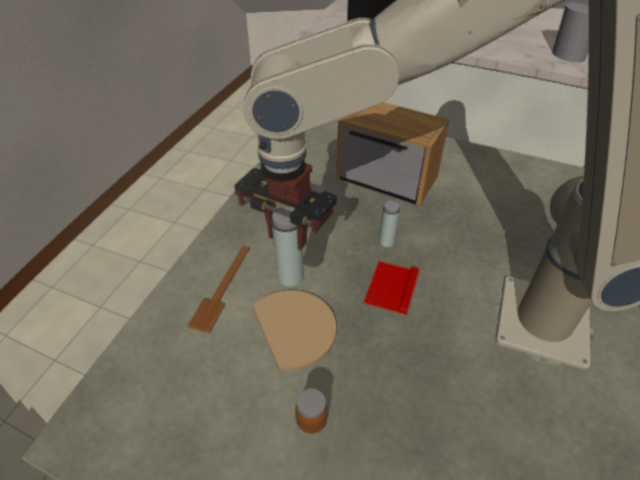

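The shaker hangs upright in the gripper at (290,250), above the stone at (297,330), and everything else is unmoved. I lower it.

Request:
arm_command(series=[{"linear": [0,0,0.015],"turn": 0},{"linear": [0,0,0.025],"turn": 0},{"linear": [0,0,0.03],"turn": 0},{"linear": [0,0,0.03],"turn": 0},{"linear": [0,0,0.025],"turn": 0},{"linear": [0,0,0.015],"turn": 0},{"linear": [0,0,0.01],"turn": 0},{"linear": [0,0,0.005],"turn": 0},{"linear": [0,0,0.003],"turn": 0},{"linear": [0,0,0],"turn": 0}])

```text
t: 9.2
ee_pos: [566.4, 236.5, 149.2]
orientation: [2.36, 2.073, 0.001]
ft_force: [0.2, 0.2, -2.4]
width: 55.9
grasp_force: 29.9
```

Request:
arm_command(series=[{"linear": [0,0,0.002],"turn": 0},{"linear": [0,0,0.002],"turn": 0},{"linear": [0,0,0.002],"turn": 0},{"linear": [0,0,0],"turn": 0},{"linear": [0,0,0],"turn": 0}])

```text
t: 9.7
ee_pos: [566.0, 236.4, 142.7]
orientation: [-2.36, -2.074, 0.0]
ft_force: [-0.3, -0.6, -2.7]
width: 55.7
grasp_force: 29.9
```

Request:
arm_command(series=[{"linear": [0,0,0.002],"turn": 0},{"linear": [0,0,0.002],"turn": 0},{"linear": [0,0,0.001],"turn": 0},{"linear": [0,0,0],"turn": 0},{"linear": [0,0,0],"turn": 0}])

```text
t: 10.2
ee_pos: [566.0, 236.4, 137.6]
orientation: [-2.36, -2.074, 0.0]
ft_force: [0.0, -0.2, -3.0]
width: 55.7
grasp_force: 29.9
```

Request:
arm_command(series=[{"linear": [0,0,0.001],"turn": 0},{"linear": [0,0,0.001],"turn": 0},{"linear": [0,0,0],"turn": 0}])

```text
t: 10.5
ee_pos: [565.9, 236.3, 135.5]
orientation: [-2.36, -2.074, 0.0]
ft_force: [0.0, -0.5, -2.5]
width: 56.3
grasp_force: 29.9
```

Request:
arm_command(series=[{"linear": [0,0,0.001],"turn": 0},{"linear": [0,0,0],"turn": 0},{"linear": [0,0,0],"turn": 0}])

```text
t: 10.8
ee_pos: [566.1, 236.5, 135.3]
orientation: [-2.36, -2.074, -0.001]
ft_force: [-2.5, -0.0, 4.3]
width: 55.9
grasp_force: 29.9
```

Request:
arm_command(series=[{"linear": [0,0,0.001],"turn": 0},{"linear": [0,0,0],"turn": 0},{"linear": [0,0,0],"turn": 0}])

```text
t: 11.1
ee_pos: [566.2, 236.7, 135.2]
orientation: [-2.36, -2.074, -0.001]
ft_force: [-5.4, -1.0, 12.6]
width: 56.1
grasp_force: 30.0
```

Request:
arm_command(series=[{"linear": [0,0,-0.001],"turn": 0},{"linear": [0,0,0],"turn": 0}])

```text
t: 11.3
ee_pos: [566.1, 236.5, 135.3]
orientation: [2.36, 2.074, 0.001]
ft_force: [-3.2, -0.5, 7.0]
width: 55.9
grasp_force: 29.9
```

Request:
arm_command(series=[{"linear": [0,0,0],"turn": 0},{"linear": [0,0,0],"turn": 0},{"linear": [0,0,0],"turn": 0},{"linear": [0,0,0],"turn": 0},{"linear": [0,0,0],"turn": 0},{"linear": [0,0,0],"turn": 0}], jaw=1)

```text
t: 11.9
ee_pos: [566.0, 236.3, 134.6]
orientation: [-2.36, -2.074, 0.0]
ft_force: [-0.4, -0.2, -0.3]
width: 88.0
grasp_force: 0.0
```

Request:
arm_command(series=[{"linear": [0,0,-0.01],"turn": 0},{"linear": [0,0,-0.02],"turn": 0},{"linear": [0,0,-0.03],"turn": 0},{"linear": [0,0,-0.03],"turn": 0},{"linear": [0,0,-0.03],"turn": 0},{"linear": [0,0,-0.03],"turn": 0},{"linear": [0,0,-0.03],"turn": 0},{"linear": [0,0,-0.03],"turn": 0},{"linear": [0,0,-0.015],"turn": 0},{"linear": [0,0,0],"turn": 0}])

```text
t: 12.9
ee_pos: [566.9, 236.7, 362.4]
orientation: [2.359, 2.073, 0.007]
ft_force: [-0.8, 0.7, 0.2]
width: 87.7
grasp_force: 0.0
```

Run:
```python
from h import *
S=grab('side','s2.png')
W=grab('wrist')
P=proj(S,[[566,236.5,182],[566,236.5,12]]);print(P)
o=ctrl.get_obs();M=R.from_rotvec(o['orientation']).as_matrix();print(o['ee_pos'],o['ft_force'],o['width'],o['qpos'])
print('to above bar', M.T@(np.array([535,-280,360])-o['ee_pos']))
c=np.hstack([cv2.resize(S['frame'][200:440,180:420],(400,400)),cv2.resize(W['frame'],(400,300))[:300] if 0 else cv2.copyMakeBorder(cv2.resize(W['frame'],(400,300)),0,100,0,0,cv2.BORDER_CONSTANT)])
cv2.imwrite('pics/s2c.png',c)
```

```text
[[289.30597887 276.7426646 ]
 [292.32964775 324.79073136]]
[565.59301332 236.15637697 358.83029687] [ 0.68641371  0.21838862 -0.93674606] 87.53635440134637 [ 3.76124583e-01  2.97684647e-01  1.53691736e+00 -1.78557265e-05
  1.30794558e+00  5.05139966e-01]
to above bar [-515.8033318    36.06549724   -0.95339776]
```

View pics/s2c.png

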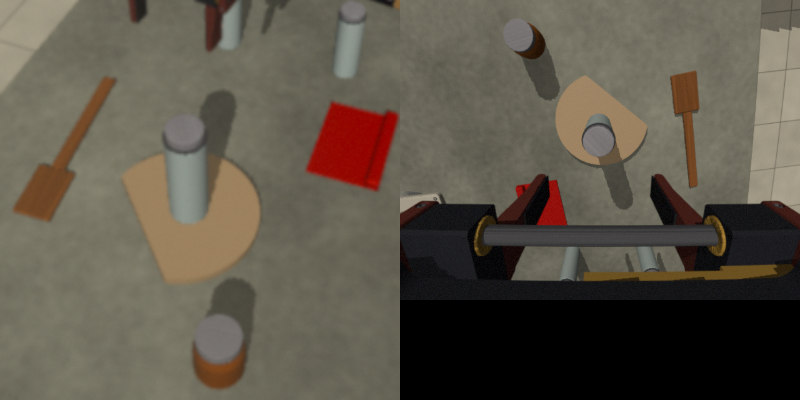

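The shaker stands upright on the stone (crop (187,165); wrist (598,135)) and has been released; spatula, scraper and jar are untouched. On to the bar.

Request:
arm_command(series=[{"linear": [-0.026,0.0018,0],"turn": 0},{"linear": [-0.026,0.0018,0],"turn": 0},{"linear": [-0.026,0.0018,0],"turn": 0},{"linear": [-0.026,0.0018,0],"turn": 0},{"linear": [-0.026,0.0018,0],"turn": 0},{"linear": [-0.026,0.0018,0],"turn": 0},{"linear": [-0.026,0.0018,0],"turn": 0},{"linear": [-0.026,0.0018,0],"turn": 0},{"linear": [-0.026,0.0018,0],"turn": 0},{"linear": [-0.026,0.0018,0],"turn": 0}])

```text
t: 14.0
ee_pos: [549.3, -24.8, 357.4]
orientation: [-2.358, -2.072, 0.004]
ft_force: [0.5, 1.1, -0.5]
width: 87.5
grasp_force: 0.0
```

Request:
arm_command(series=[{"linear": [-0.026,0.0018,0],"turn": 0},{"linear": [-0.026,0.0018,0],"turn": 0},{"linear": [-0.026,0.0018,0],"turn": 0},{"linear": [-0.026,0.0018,0],"turn": 0},{"linear": [-0.026,0.0018,0],"turn": 0},{"linear": [-0.026,0.0018,0],"turn": 0},{"linear": [-0.026,0.0018,0],"turn": 0},{"linear": [-0.026,0.0018,0],"turn": 0},{"linear": [-0.026,0.0018,0],"turn": 0},{"linear": [-0.022,0.0018,0],"turn": 0}])

```text
t: 15.0
ee_pos: [534.3, -280.9, 357.2]
orientation: [-2.358, -2.071, 0.002]
ft_force: [-0.3, 0.6, 0.4]
width: 87.6
grasp_force: 0.0
```

Request:
arm_command(series=[{"linear": [0,0,0],"turn": 0.1428},{"linear": [0,0,0],"turn": 0.1428},{"linear": [0,0,0],"turn": 0.1428},{"linear": [0,0,0],"turn": 0.1428},{"linear": [0,0,0],"turn": 0.1428},{"linear": [0,0,0],"turn": 0.1428},{"linear": [0,0,0],"turn": 0.1428},{"linear": [0,0,0],"turn": 0.1428},{"linear": [0,0,0],"turn": 0.1428},{"linear": [0,0,0],"turn": 0.1428}], jaw=-0.1)

```text
t: 16.0
ee_pos: [534.5, -279.5, 357.1]
orientation: [-3.14, -0.012, 0.006]
ft_force: [0.5, 0.6, 0.5]
width: 39.5
grasp_force: 0.0
```

Request:
arm_command(series=[{"linear": [0,0,0],"turn": 0.143},{"linear": [0,0,0],"turn": 0}])

```text
t: 16.2
ee_pos: [534.6, -279.6, 357.4]
orientation: [-3.133, 0.205, 0.005]
ft_force: [0.5, -0.2, -0.8]
width: 39.4
grasp_force: 0.0
```

Run:
```python
from h import *
W=grab('wrist','w2.png')
o=ctrl.get_obs();M=R.from_rotvec(o['orientation']).as_matrix();print(o['ee_pos'],M.round(3),o['width'],o['qpos'])
print(proj(W,[[610,-290,220],[460,-270,220]]).round(0))
print('to bar', M.T@(np.array([535,-280,224])-o['ee_pos']))
```

```text
[ 534.71884814 -279.65390119  357.72009732] [[ 0.992 -0.126 -0.003]
 [-0.126 -0.992  0.002]
 [-0.003 -0.001 -1.   ]] 39.96547800795316 [-5.01613018e-01  2.84113681e-01  1.55787560e+00  4.15928687e-05
  1.30284831e+00  1.19532722e+00]
[[321. 149.]
 [320. 315.]]
to bar [  0.72418095   0.4720776  133.71804651]
```

View pics/w2.png

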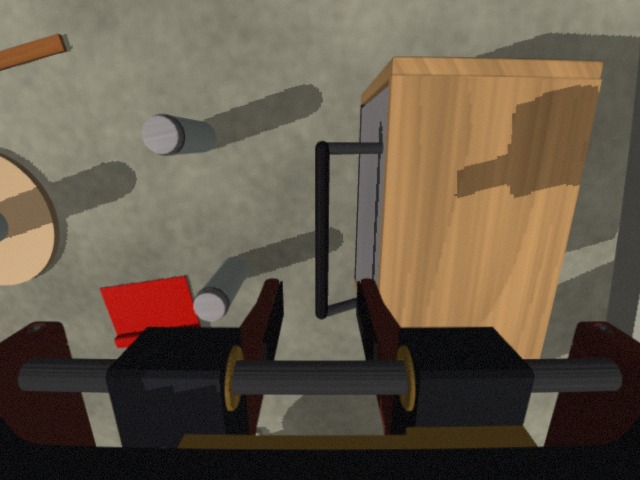

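The bar lies at column 321, rows 148 to 313, where predicted and centred between the fingers. I descend and close.

Request:
arm_command(series=[{"linear": [0.0007,0.0005,0.02],"turn": 0},{"linear": [0,0,0.025],"turn": 0},{"linear": [0,0,0.025],"turn": 0},{"linear": [0,0,0.025],"turn": 0},{"linear": [0,0,0.02],"turn": 0},{"linear": [0,0,0.01],"turn": 0},{"linear": [0,0,0.005],"turn": 0},{"linear": [0,0,0.004],"turn": 0},{"linear": [0,0,0],"turn": 0}])

```text
t: 17.15
ee_pos: [536.2, -280.7, 225.9]
orientation: [3.135, -0.202, 0.001]
ft_force: [0.2, -0.5, -0.2]
width: 39.4
grasp_force: 0.0
```

Request:
arm_command(series=[{"linear": [0,0,0],"turn": 0},{"linear": [0,0,0],"turn": 0},{"linear": [0,0,0],"turn": 0},{"linear": [0,0,0],"turn": 0},{"linear": [0,0,0],"turn": 0},{"linear": [0,0,0],"turn": 0}], jaw=-1)

```text
t: 17.75
ee_pos: [536.1, -281.1, 226.1]
orientation: [3.134, -0.203, 0.001]
ft_force: [-1.7, -1.8, 3.3]
width: 11.2
grasp_force: 30.0
```

Run:
```python
from h import *
o=ctrl.get_obs();print(o['ee_pos'],o['ft_force'],o['width'],o['grasp_force'])
a0=np.arctan2(55,200);r=np.hypot(55,200)
p=[(r*np.sin(a0+np.radians(t)),r*np.cos(a0+np.radians(t))) for t in range(0,31,2)]
print((np.diff(p,axis=0)*[-1,-1]).round(1).tolist())
```

```text
[ 536.09702069 -281.12981914  226.08236091] [-1.7201448  -1.82497473  3.34210317] 11.216745216404215 29.99875009059906
[[-6.9, 2.0], [-6.9, 2.3], [-6.8, 2.5], [-6.7, 2.8], [-6.6, 3.0], [-6.5, 3.2], [-6.4, 3.4], [-6.2, 3.7], [-6.1, 3.9], [-6.0, 4.1], [-5.8, 4.3], [-5.7, 4.5], [-5.5, 4.7], [-5.3, 4.9], [-5.2, 5.1]]
```

Request:
arm_command(series=[{"linear": [0,-0.0069,0.002],"turn": 0},{"linear": [0,-0.0069,0.0023],"turn": 0},{"linear": [0,-0.0068,0.0025],"turn": 0},{"linear": [0,-0.0067,0.0028],"turn": 0},{"linear": [0,-0.0066,0.003],"turn": 0},{"linear": [0,0,0],"turn": 0},{"linear": [0,0,0],"turn": 0}])

```text
t: 18.45
ee_pos: [541.0, -247.6, 213.8]
orientation: [3.134, -0.202, 0.003]
ft_force: [0.1, -4.3, 5.0]
width: 11.1
grasp_force: 30.0
```

Request:
arm_command(series=[{"linear": [0,-0.0065,0.0032],"turn": 0},{"linear": [0,-0.0064,0.0034],"turn": 0},{"linear": [0,-0.0062,0.0037],"turn": 0},{"linear": [0,-0.0061,0.0039],"turn": 0},{"linear": [0,-0.006,0.0041],"turn": 0},{"linear": [0,-0.0058,0.0043],"turn": 0},{"linear": [0,-0.0057,0.0045],"turn": 0},{"linear": [0,-0.0055,0.0047],"turn": 0},{"linear": [0,-0.0053,0.0049],"turn": 0},{"linear": [0,-0.0052,0.0051],"turn": 0}])

```text
t: 19.45
ee_pos: [549.1, -189.6, 172.0]
orientation: [3.134, -0.203, 0.005]
ft_force: [2.1, -6.4, 4.7]
width: 11.2
grasp_force: 30.0
```

Request:
arm_command(series=[{"linear": [0,0,0],"turn": 0},{"linear": [0,0,0],"turn": 0},{"linear": [0,0,0],"turn": 0},{"linear": [0,0,0],"turn": 0}])

```text
t: 19.85
ee_pos: [549.1, -189.7, 172.2]
orientation: [3.134, -0.203, 0.004]
ft_force: [0.9, -5.2, 5.0]
width: 11.0
grasp_force: 30.0
```

Run:
```python
from h import *
S=grab('side','s3.png');T=grab('top')
o=ctrl.get_obs();e=o['ee_pos'];print(e,o['ft_force'],o['width'])
n=np.array([.129,.992]);out=(e[:2]-[535,-280])@n+55
print('out',out,'up',e[2]-20-5,'angle from out',np.degrees(np.arcsin(out/207.4)-np.arctan2(55,200)))
c=np.hstack([cv2.resize(S['frame'],(400,300)),cv2.resize(T['frame'],(400,300))]);
z=cv2.resize(S['frame'][90:270,290:490],(400,360)); z2=cv2.resize(T['frame'][180:360,400:600],(400,360))
cv2.imwrite('pics/fin.png',np.vstack([c,np.hstack([z,z2])])[:600])
```

```text
[ 549.08603361 -189.72718544  172.15168326] [ 1.00223236 -6.23267309  3.8819013 ] 11.170015356199823
out 146.3677303783093 up 147.15168326340836 angle from out 29.512036720465282
```

View pics/fin.png

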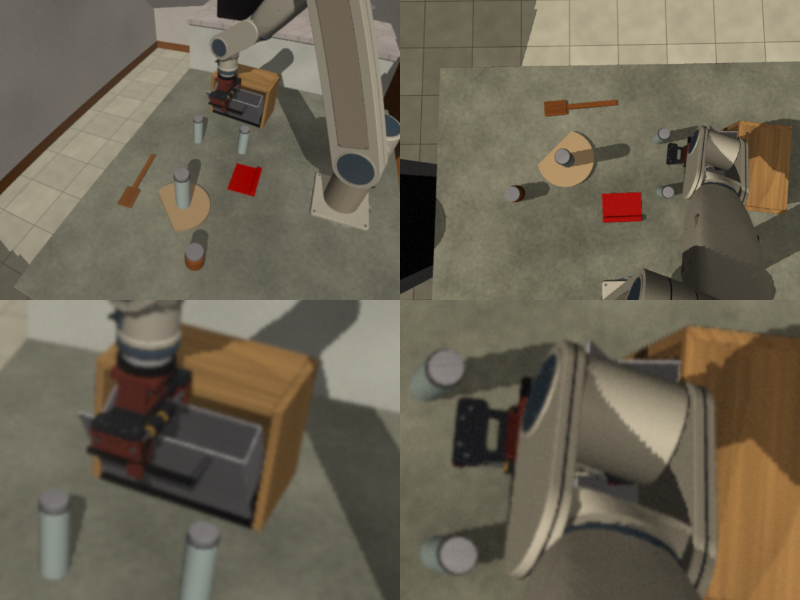

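The bin is tilted out with the gripper on its bar (measured travel 92 mm out and 54 mm down, about 29.8°). The shaker stands on the stone and nothing else has moved. Handing in.

```bash
python3 -c "
from workcell import ctrl
print(ctrl.close_job())"
```

```text
the job is handed in; nothing more can be done
None
```

The shaker stands upright on the stone, released, and the bin is held tilted out at about 30° by its bar; the scraper, spatula and jar look undisturbed in the last pictures, and the job was handed in at about 20 s of the 66 s allowed.

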